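# Feed the turned feet through the gate

## Task

With the fingertips, sweep the three round wooden feet on the feed tray through the narrow gate, one at a time, so that each drops down the slot into the bin before the next goes through. Push them along the tray, never lifting one off it. Leave the two square glue blocks and the dowel stub standing where they are on the tray, and do not disturb the things on the bench.

Things in the scene. Friction and masses are not known exactly. Their poses are not given: they have to be found in the camera images.
- tray: Feed tray, fixed to the bench. Origin at bench level, x axis towards the gate, z up. Its flat plywood plate has its top 95 mm above the bench; the open area runs x -155 to 95 mm, y -195 to 195 mm, within wooden fences 12 mm high (lower than the feet).
- gate (a point): Middle of the gate in the front fence, at the plate's surface (tray frame x 101, y 0, z 95 mm). The gate is 50 mm wide, just wider than one foot; the fence is 12 mm thick (x 95 to 107 mm). Strips 8 mm thick and 12 mm high flare from it at 45 degrees, their inner faces from (95, +-25) to about (60, +-58) mm, tray frame.
- slot (a point): Middle of the plate's edge at the drop slot, inside the gate (tray frame x 98, y 0, z 95 mm). The slot runs from here 58 mm along x, 60 mm wide, to a back stop. A foot pushed along the tray's +x tips over this edge once its centre is past it and drops into the bin; the fingers need not enter the gate.
- bin (a point): Middle of the floor of the grey plastic bin under the slot (tray frame x 135, y 0, z 4 mm); inside it measures 120 x 132 mm, its rim is 55 mm above the bench.
- foot0: Turned wooden furniture foot: a flat round disc, 40 mm across and 18 mm thick, about 15 g, upright sides (top rim eased 2.5 mm). Three alike, lying flat on the tray anywhere on its open area. Its origin is the disc's centre, 9 mm above the tray's surface while it lies on the tray.
- foot1: Turned wooden furniture foot: a flat round disc, 40 mm across and 18 mm thick, about 15 g, upright sides (top rim eased 2.5 mm). Three alike, lying flat on the tray anywhere on its open area. Its origin is the disc's centre, 9 mm above the tray's surface while it lies on the tray.
- foot2: Turned wooden furniture foot: a flat round disc, 40 mm across and 18 mm thick, about 15 g, upright sides (top rim eased 2.5 mm). Three alike, lying flat on the tray anywhere on its open area. Its origin is the disc's centre, 9 mm above the tray's surface while it lies on the tray.
- block0: Glue block of the same wood standing on end on the tray: 30 x 30 mm, 45 mm tall, 26 g. Origin at the centre of its underside. To be left standing where it is.
- block1: Glue block of the same wood standing on end on the tray: 30 x 30 mm, 45 mm tall, 26 g. Origin at the centre of its underside. To be left standing where it is.
- stub: Dowel stub of the same wood standing on end on the tray: round, 25 mm across, 45 mm tall, 16 g. Origin at the centre of its underside. To be left standing where it is.
- gluegun: Hot-glue gun standing on its handle foot and wire stand, about 240 mm long, 140 mm high. Origin on the bench under its middle. Bystander.
- glue: Glue bottle, 60 mm across, 170 mm tall, origin at the centre of its underside. Bystander.
- tape: Roll of tape lying flat, 100 mm across, 24 mm high, origin at the centre of its underside. Bystander.
- cup: Plastic cup with dowel rods in it, 80 mm across, 155 mm tall with the rods, origin at the centre of its underside. Bystander.
- mallet: Hammer lying on the bench, 280 mm long, origin under its middle. Bystander.
Things that resemble listed ones, but are neither listed nor needed, are in the scene too. What is shaped like the foot1 but purple is not meant.

How it is judged:
By the outcome, as a careful person would: the job done as asked, in the order asked, and still so for the second after the job is handed in, with the robot touching nothing.
It also fails if it takes over 64 s, if anything falls off the work surface, if the arm or the gripper's body presses on something with over 40 N, if the wrist force passes 120 N, or if a joint passes its speed limit or range.

## Robot

A 7-joint arm with a two-finger parallel gripper is mounted at the origin on the work surface. World frame = base frame: x ahead of the robot, y to its left, z up, the work surface at z = 0. Lengths are in m, angles in rad, forces in N, time in s.
With the tool pointing down it reaches from about 0.425 to 0.95 m from the base axis. Payload 4.7 kg.
Tool frame: the origin (TCP) lies between the finger pads; the fingertips stand 25 mm ahead of it and the grasp point (between the pads) lies 6 mm ahead of it; x points along the fingers, z is the direction in which the jaws open and shut, and the axes are right-handed (so a half turn about x gives the same grasp; the last joint's range is limited). The gripper opens to 85 mm and grips with 20 to 120 N. Pads are 22 mm wide; open, the fingers measure 114 mm over their backs; the gripper's body (76 mm by 85 mm) begins 54 mm behind the grasp point. The pads swing forward as they close: fully open they stand 13 mm farther back than shut.
Start: joints at [1.105, 0.469, -0.049, 1.532, 0.024, 1.141, -0.082], TCP at [0.286, -0.612, 0.256] pointing down, gripper open.
Joint ranges: [-2.59, 2.59], [-0.33, 1.99], [-1.39, 1.29], [0.1, 2.45], [-1.04, 4.18], [0.21, 1.99], [-2.66, 2.66]. Speed limits (rad/s): [2.57, 2.57, 3.14, 3.14, 3.14, 3.14, 3.14].

## Interface

Orientations are given as a 3x3 rotation matrix whose columns are the frame's x, y, z axes.
In Python, from rig import * gives the robot as it stands. Calls block until the motion is done:
- movep(position, orientation): joint-space move of the TCP to a pose.
- move_l(position, attitude=None, feed=0.15, until_force=None): straight line of the TCP; attitude=None keeps the orientation; feed is the mean speed in m/s. With until_force (N) it stops when the force on the tool has changed by that much, and returns True; else False.
- move_joints(angles): joint-space move.
- command_gripper(opening, newtons=None): finger opening in m; newtons is the grip in N (None keeps the last); returns when the fingers have stopped.
- sleep(seconds).
- inverse_kinematics(position, orientation): joint angles nearest the present ones, or None.
- sense(): the state.
- camera(name): name is "side" or "top" or "wrist"; returns (picture, depth): 480x640x3 uint8, red, green, blue; 480x640 float32, m along the optical axis (not along the pixel's ray), 0 where there is no reading.
- camera_params(name): a dict with "K" (3x3 intrinsics, pixels), "position" and "rotation" of the camera in the world; the wrist camera has in their place "tool_from_camera" (4x4, takes a point from camera to tool coordinates, whose origin is the TCP and whose axes are the tool frame's). Camera axes: x right, y down, z forward; pixel columns grow to the right and rows downward; lengths in m; the calibration is good to about 2 mm. A picture is of the moment at which its call begins: read the wrist's pose just before it. camera_params takes no time and is no camera call.
A pose or a line that the arm cannot do raises Unreachable and nothing moves.
- finish_job(): hands the job in, once; it reports no verdict.
The state is a dict: "time_s": time; "joint_pos": joint angles; "qd": joint speeds; "joint_efforts": joint torques, N m; "position": TCP position; "tcp_rot": TCP orientation; "wrist_force": force on the tool from outside, world axes, zero at the start; "ft_torque": the same for the moment, N m; "finger_gap": finger opening in m.
Only numpy, scipy, OpenCV 4.12 (cv2) and the standard library are available. Lean on these libraries where they do the work, as an engineer would, in place of code of your own. Each camera call takes 0.05 s, during which the arm holds its last target. There are 200 camera calls.

## Working session

There is one attempt and no reset: what is moved stays moved. The work goes in short steps, each a Python script; the robot and the scene stay as the last script left them, time stands still between calls to the robot, and variables do not carry over. Pictures are saved under pics/ and viewed, about 8 in all and at most 12, crops included, and the job is handed in when it is done.

```bash
mkdir -p pics
python3 - <<'E'
from rig import *
import cv2,numpy as np
for n in ("top","side"):
    p,d=camera(n); cv2.imwrite(f"pics/{n}0.png",p[:,:,::-1]); np.save(f"pics/{n}0.npy",d)
    c=camera_params(n); print(n,c)
s=sense();print(s["time_s"],s["position"],s["finger_gap"])
E
```

```text
top {'K': array([[437.65807184,   0.        , 318.55871761],
       [  0.        , 437.65807184, 246.55714986],
       [  0.        ,   0.        ,   1.        ]]), 'position': array([0.31350469, 0.01754723, 1.12473947]), 'rotation': array([[-0.02039109, -0.98217597,  0.18685439],
       [-0.99977907,  0.02098503,  0.00120097],
       [-0.00510071, -0.18678862, -0.98238689]])}
side {'K': array([[460.64859472,   0.        , 320.84136442],
       [  0.        , 460.64859472, 235.62075786],
       [  0.        ,   0.        ,   1.        ]]), 'position': array([ 0.28031777, -0.8790342 ,  0.77688064]), 'rotation': array([[ 0.97456329, -0.11407387,  0.19290813],
       [-0.22278468, -0.5866757 ,  0.77857473],
       [ 0.02435948, -0.80174733, -0.59716651]])}
0.1 [ 0.2853508  -0.61117306  0.25534998] 0.08552616518595356
```

View pics/top0.png

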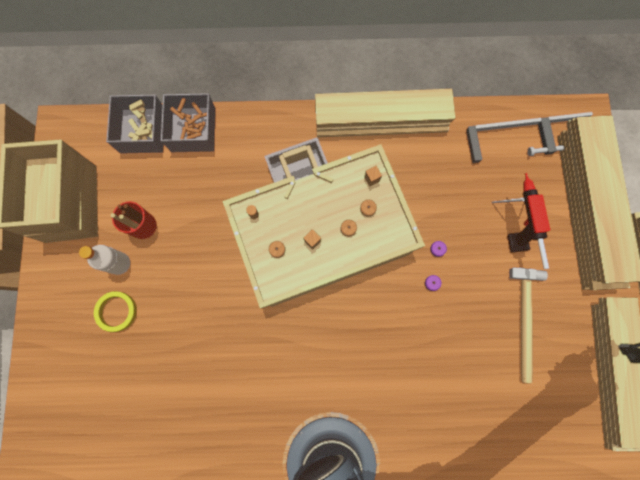

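View pics/side0.png

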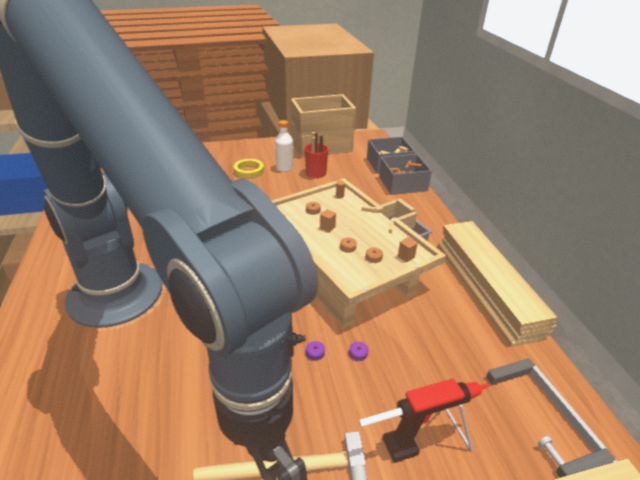

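Top view: the feet are at about (277,249), (349,228) and (369,208). The blocks are at (313,239) and (374,175), the stub at (253,212) and the gate near (300,180). Lookalikes are the two purple discs at (439,248) and (433,283), which are on the bench and not wanted. One close crop comes next.

Run:
```python
import cv2
p=cv2.imread("pics/top0.png")[140:305,220:430]
cv2.imwrite("pics/crop0.png",cv2.resize(p,None,fx=3.6,fy=3.6,interpolation=cv2.INTER_CUBIC))
```

```text
(no output)
```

View pics/crop0.png

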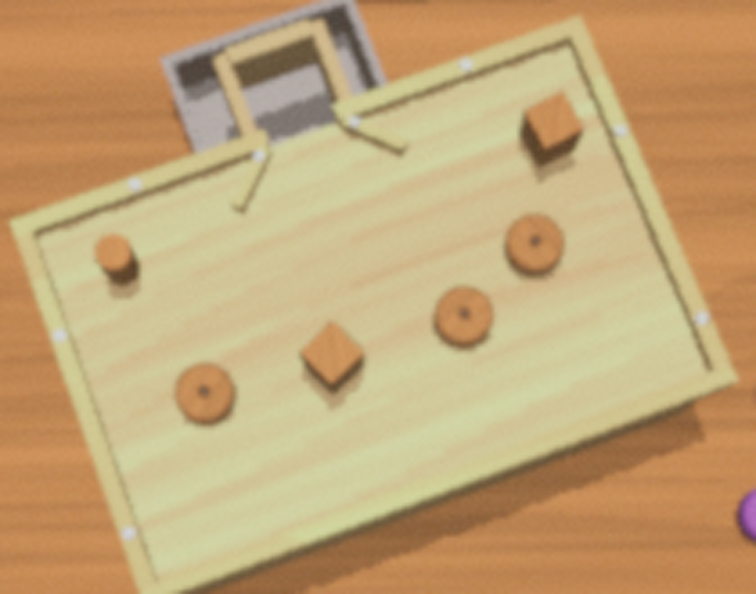

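```bash
cat > h.py <<'E'
import numpy as np,cv2
from rig import *
def px2w(cp,uv,z):
    d=cp["rotation"]@np.linalg.solve(cp["K"],[uv[0],uv[1],1.]); o=cp["position"]
    return o+d*(z-o[2])/d[2]
def crop(u,v): return 220+(u+.5)/3.6-.5,140+(v+.5)/3.6-.5
E
python3 - <<'E'
from h import *
cp=camera_params("top")
W=np.array([px2w(cp,crop(*c),.107)[:2] for c in [(10,222),(578,18),(737,380)]])
T=np.array([(.107,.207),(.107,-.207),(-.167,-.207)])
# rigid fit
wm,tm=W.mean(0),T.mean(0); H=(T-tm).T@(W-wm); a=np.arctan2(H[0,1]-H[1,0],H[0,0]+H[1,1])
R=np.array([[np.cos(a),-np.sin(a)],[np.sin(a),np.cos(a)]]); t=wm-R@tm
print("yaw",a,"t",t,"res mm",((W-(T@R.T+t))*1e3).round(1).tolist())
np.savez("tray.npz",R=R,t=t,a=a)
for n,c,z in [("foot0",(205,392),.113),("foot1",(463,317),.113),("foot2",(535,244),.113),("blockA",(333,353),.14),("blockB",(554,122),.14),("stub",(114,252),.14),("gateL",(266,137),.107),("gateR",(338,103),.107),("flareL",(240,208),.107),("flareR",(404,152),.107)]:
    w=px2w(cp,crop(*c),z)[:2]; print(n,w.round(4),"tray mm",((w-t)@R*1e3).round(1))
d=np.load("pics/top0.npy"); 
s=sense();print(s["tcp_rot"].round(3).tolist())
print(camera_params("wrist"))
E
```

```text
yaw 0.3426514826956343 t [0.59170098 0.0192015 ] res mm [[0.4, -1.2], [-1.5, 0.9], [1.1, 0.4]]
foot0 [0.5033 0.1176] tray mm [-50.2 122.4]
foot1 [ 0.55   -0.0525] tray mm [-63.4 -53.6]
foot2 [ 0.5987 -0.102 ] tray mm [ -34.1 -116.5]
blockA [0.5219 0.0331] tray mm [-61.1  36.5]
blockB [ 0.6737 -0.1147] tray mm [  32.2 -153.7]
stub [0.5917 0.1736] tray mm [ 51.9 145.4]
gateL [0.6794 0.0764] tray mm [101.9  24.4]
gateR [0.7026 0.0271] tray mm [107.2 -29.8]
flareL [0.6298 0.0943] tray mm [61.1 58. ]
flareR [ 0.6667 -0.0169] tray mm [ 58.5 -59.2]
[[-0.001, 0.906, 0.423], [0.002, 0.423, -0.906], [-1.0, -0.0, -0.002]]
{'K': array([[391.96684199,   0.        , 321.54841888],
       [  0.        , 391.96684199, 238.7550065 ],
       [  0.        ,   0.        ,   1.        ]]), 'tool_from_camera': array([[-4.20021502e-04, -2.68366682e-01,  9.63316743e-01,
        -1.17074269e-01],
       [-4.11174261e-04, -9.63316700e-01, -2.68366850e-01,
         6.84752692e-02],
       [ 9.99999827e-01, -5.08810897e-04,  2.94268255e-04,
         5.75576170e-05],
       [ 0.00000000e+00,  0.00000000e+00,  0.00000000e+00,
         1.00000000e+00]])}
```

The crop shows the feet at (205,392), (463,317) and (535,244), and the blocks and stub clear of the lanes I plan. The tray fit residual is about 1.5 mm. I'll push each foot with a narrow two-finger cradle (20 mm gap): first to a staging point in front of the gate, then pivot about the foot, then straight along +x. I'm starting with the middle foot and probing the plate height there.

```bash
cat >> h.py <<'E'
f=np.load("tray.npz"); R2,t2,yaw=f["R"],f["t"],float(f["a"])
def ori(h):  # tray heading -> tool y along it, fingers down
    c,s=np.cos(h+yaw),np.sin(h+yaw)
    return np.array([[0,c,s],[0,s,-c],[-1,0,0.]])
D=.0283      # TCP to foot centre when cradled
def tcp(foot,h,z,d=D):
    p=np.array(foot)-d*np.array([np.cos(h),np.sin(h)])
    return np.r_[R2@p+t2,z]
def above(foot,stage=(.04,0)):
    foot=np.array(foot); h=np.arctan2(*(np.array(stage)-foot)[::-1]); return foot,h
def sweep(foot,z,stage=(.04,0)):
    foot,h=above(foot,stage)
    move_l(tcp(stage,h,z),feed=.10)
    n=max(1,int(np.ceil(abs(h)/.45)))
    for k in range(n-1,-1,-1):
        hk=h*k/n; move_l(tcp(stage,hk,z,D+.001),ori(hk),feed=.05)
    move_l(tcp((.105,0),0,z),feed=.08)
    s=sense(); print("end",s["time_s"],s["wrist_force"].round(1))
def shot(cam,name,box=None,k=1):
    p,_=camera(cam); p=p[:,:,::-1]
    if box: u,v,u2,v2=box; p=p[v:v2,u:u2]
    cv2.imwrite(f"pics/{name}.png",cv2.resize(p,None,fx=k,fy=k,interpolation=cv2.INTER_CUBIC))
E
python3 - <<'E'
from h import *
foot,h=above((-.0634,-.0536))
command_gripper(.020,20)
movep(tcp(foot,h,.25,.048),ori(h))
move_l(tcp(foot,h,.145,.048),feed=.2)
hit=move_l(tcp(foot,h,.108,.048),feed=.03,until_force=4)
s=sense(); print(hit,s["position"],s["wrist_force"].round(1),s["finger_gap"],s["time_s"])
if hit: move_l(s["position"]+[0,0,.005],feed=.05)
print(sense()["position"],sense()["time_s"])
shot("wrist","w1")
E
```

```text
True [ 0.51719377 -0.08765428  0.12023103] [-1.4  0.4  5.3] 0.019889616528178024 4.2917
[ 0.51733842 -0.08763484  0.12529324] 4.55
```

View pics/w1.png

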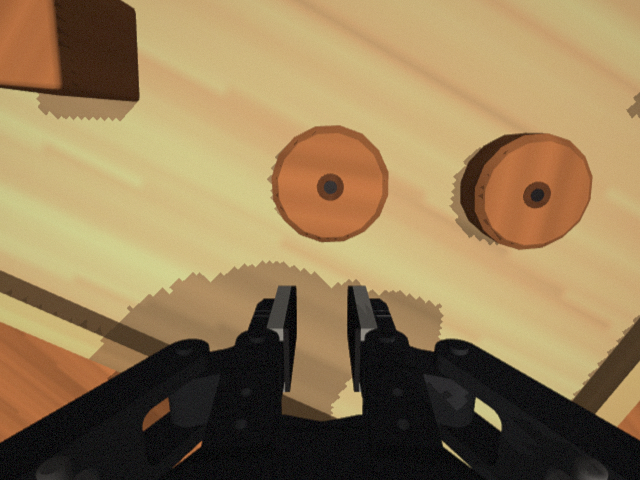

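Wrist view: the foot is at (330,185), almost on the finger centreline at column 322. That 3 mm offset is well inside the cradle, so I'm sweeping it.

Run:
```python
from h import *
sweep((-.0634,-.0536),.125)
s=sense(); move_l(s["position"]+[0,0,.07],feed=.25)
foot,h=above((-.0341,-.1165))
movep(tcp(foot,h,.195,.048),ori(h))
print(sense()["time_s"])
shot("top","t1",(220,130,430,305),3.4)
```

```text
end 7.8667 [ 0.3 -0.5 -0.4]
9.425
```

View pics/t1.png

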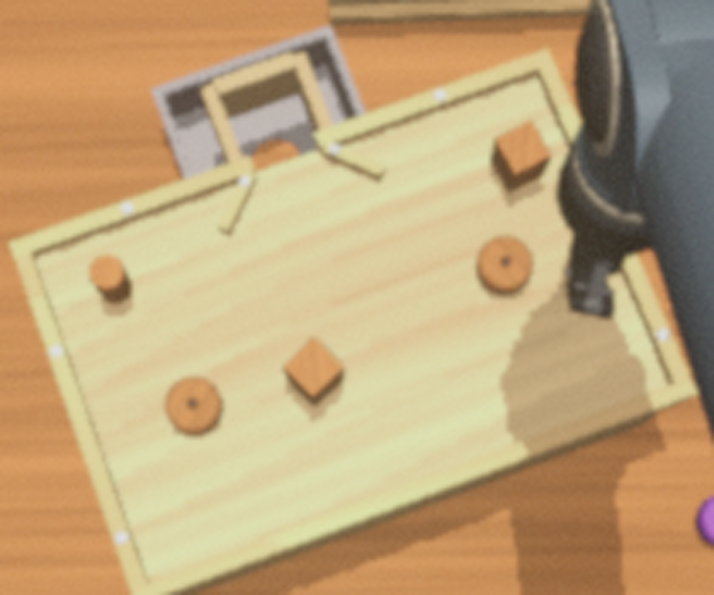

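The first foot shows at (275,155) behind the fence, and the others are unmoved. I'll confirm its height from depth, then go on to the second foot only if it's down.

```bash
cat >> h.py <<'E'
def binheights():
    p,d=camera("top"); cp=camera_params("top"); r=[]
    for v in range(162,182):
        for u in range(285,320):
            c=p[v,u].astype(int)
            if d[v,u]>0 and c[0]-c[2]>80 and c[0]>150:
                w=cp["position"]+cp["rotation"]@(np.linalg.solve(cp["K"],[u,v,1.])*d[v,u])
                q=(w[:2]-t2)@R2
                if .1<q[0]<.2 and abs(q[1])<.065: r.append((q[0]*1e3,q[1]*1e3,w[2]*1e3))
    r=np.array(r); print("in bin px",len(r), r.mean(0).round(0) if len(r) else "", r[:,2].max().round() if len(r) else ""); return r
E
python3 - <<'E'
from h import *
r=binheights()
if len(r) and r[:,2].max()<70:
    foot,h=above((-.0341,-.1165))
    move_l(tcp(foot,h,.125,.048),feed=.15)
    sweep((-.0341,-.1165),.125)
    s=sense(); move_l(s["position"]+[0,0,.07],feed=.25)
    # foot0: come from behind
    foot,h=above((-.0502,.1224))
    movep(tcp(foot,h,.195,.048),ori(h))
    print(sense()["time_s"]); binheights()
    shot("top","t2",(220,130,430,305),3.4); shot("wrist","w2")
E
```

```text
in bin px 71 [133.   0.  21.] 25.0
end 14.2917 [-0.3  0.4  0.1]
15.7583
in bin px 109 [130.   0.  39.] 45.0
```

View pics/t2.png

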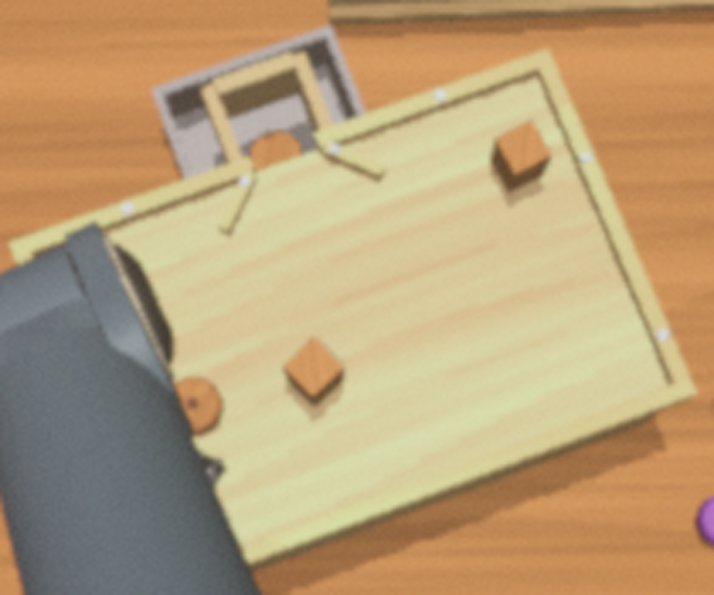

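Second foot is in the bin too (at (275,150), top at about 45 mm, on the first). Blocks are unmoved, and the third foot at (195,405) is waiting. Its lane passes about 40 mm from the block's nearest corner, while the fingers are about 25 mm and the knuckles about 37 mm from the lane, the knuckles above block height. I'll run the fingertips 2 mm higher for margin.

Run:
```python
from h import *
foot,h=above((-.0502,.1224))
move_l(tcp(foot,h,.127,.048),feed=.15)
sweep((-.0502,.1224),.127)
s=sense(); move_l(s["position"]+[0,0,.09],feed=.25)
q=tcp((-.02,-.2),0,.25); movep(q,ori(0))
print(sense()["time_s"]); binheights()
shot("top","t3",(220,130,430,305),3.4); shot("side","s3",(250,150,480,320),3.4)
```

```text
end 20.725 [-0.1 -0.2  0.1]
22.175
in bin px 151 [131.   0.  57.] 61.0
```

View pics/t3.png

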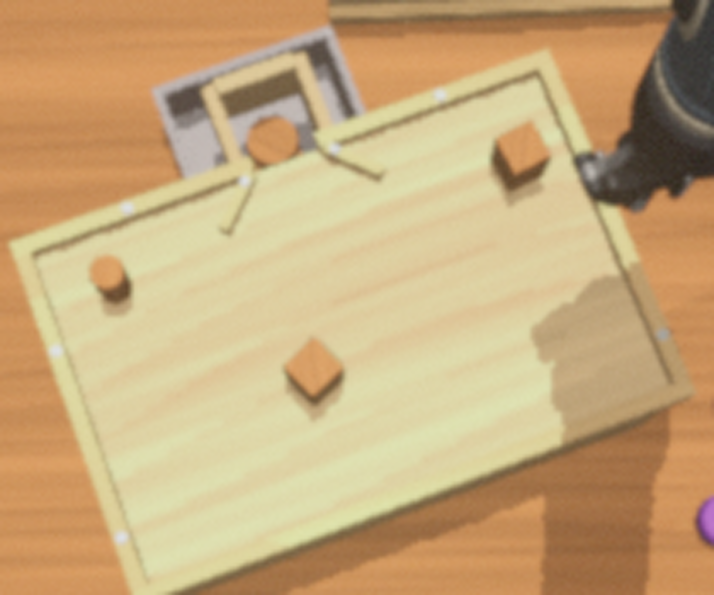

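View pics/s3.png

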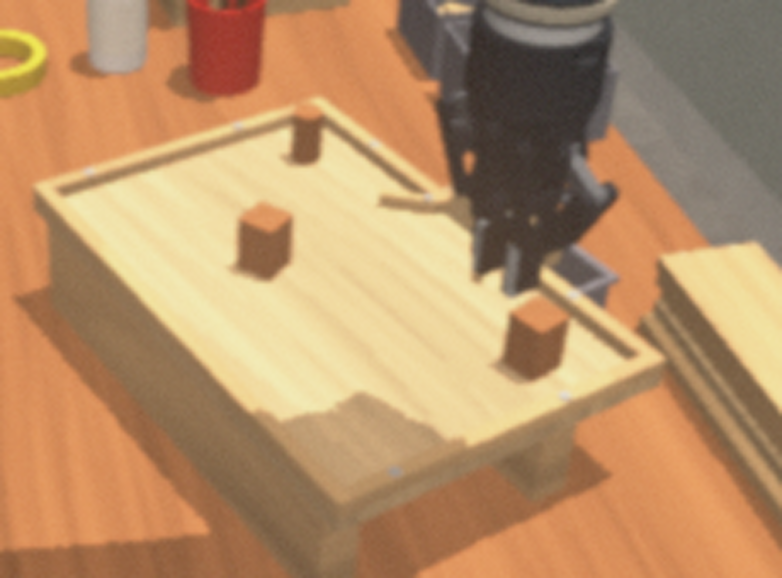

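Run:
```python
from h import *
s=sense(); print(s["time_s"],s["wrist_force"].round(1)); finish_job()
```

```text
22.325 [ 0.6 -0.1 -0.6]
the job is handed in; nothing more can be done
```

All three wooden feet went through the gate one at a time and are in the bin, and the job was handed in at 22.3 s. I pushed each foot along the tray with the two fingertips 20 mm apart, never lifting it. I looked between sweeps to confirm each foot had dropped before starting the next.

- **Feet:** the last depth check put them under the slot, at about x 131, y 0 mm in the tray frame. They landed stacked flat, with the top at about 57–61 mm. The uppermost foot's centre is below the 55 mm rim, but its top face stands a few mm above it.
- **Blocks and stub:** both glue blocks and the dowel stub are standing in their original places in the final top and side views.
- **Bench and arm:** the arm only travelled above the things on the bench. My last views were crops around the tray, so I did not look at every item again. The arm was clear of everything with about 0 N at the wrist, and no check failed or disagreed.

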